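Put the mixed-up seasonings back on their own coasters

TASK

The four seasonings all stand on the wrong coasters. Put each upright on the middle of its own coaster (yellow-capped jar on yellow, black-capped jar on black, salt shaker on grey, corked bottle on cork); the empty blue coaster is there for parking and is empty again at the end. They leave marks on wood, so never put one on the bare worktop or tip one over, and leave the little wooden butter stamp where it stands.

Things in the scene. Friction and masses are not known exactly. Their poses are not given: they have to be found in the camera images.
- yellow_jar: Small glass spice jar with a yellow cap, 42 mm across, 96 mm high, about 0.11 kg; grasp it about 60 mm above its foot. Its home is the yellow coaster. Origin: centre of the underside, z up; round, yaw does not matter. It starts near the middle of a coaster not its own.
- black_jar: Small glass spice jar with a green label and a black-brown cap (green patch on top), 44 mm across, 105 mm high, about 0.11 kg; grasp it about 66 mm above its foot. Its home is the black coaster. Origin: centre of the underside, z up; round, yaw does not matter. It starts near the middle of a coaster not its own.
- shaker: Salt shaker, white salt in a glass body with a domed grey metal top, 44 mm across, 90 mm high, about 0.1 kg; metal top from 66 mm up; grasp it about 55 mm above the foot. It may stand leaning up to 4 degrees. Its home is the grey coaster. Origin: centre of the underside, z up; round, yaw does not matter. It starts near the middle of a coaster not its own.
- oil_bottle: Small clear glass bottle with a brown cork, 34 mm across, 82 mm high, about 0.09 kg; the shoulder slopes in above about 50 mm, so grasp it lower, about 40 mm above its foot. Its home is the cork coaster. Origin: centre of the underside, z up; round, yaw does not matter. It starts near the middle of a coaster not its own.
- coaster_yellow: Fixed round coaster: white glazed saucer, 100 mm across, 7 mm high, with a raised flat round yellow pad, 86 mm across, whose top is 10 mm above the worktop. Home of the jar with the yellow cap. Origin: centre of the underside, on the worktop. z up.
- coaster_black: Fixed round coaster: white glazed saucer, 100 mm across, 7 mm high, with a raised flat round black pad, 86 mm across, whose top is 10 mm above the worktop. Home of the jar with the black cap. Origin: centre of the underside, on the worktop. z up.
- coaster_grey: Fixed round coaster: white glazed saucer, 100 mm across, 7 mm high, with a raised flat round grey pad, 86 mm across, whose top is 10 mm above the worktop. Home of the salt shaker. Origin: centre of the underside, on the worktop. z up.
- coaster_cork: Fixed round coaster: white glazed saucer, 100 mm across, 7 mm high, with a raised flat round cork (light brown) pad, 86 mm across, whose top is 10 mm above the worktop. Home of the corked bottle. Origin: centre of the underside, on the worktop. z up.
- coaster_blue: Fixed round coaster: white glazed saucer, 100 mm across, 7 mm high, with a raised flat round blue pad, 86 mm across, whose top is 10 mm above the worktop. The spare: empty at the start, for parking one thing at a time; empty again at the end. Origin: centre of the underside, on the worktop. z up.
- wooden_stamp: Bystander: dark wooden butter stamp, a round block with a knob on top, 60 mm across, 66 mm high, loose. To be left where it stands. Origin: centre of the underside.
Mind the look-alikes: they are no part of the job. Leave any orange or turquoise look-alike of the oil_bottle alone.

How it is judged:
By the outcome, as a careful person would: the job done as asked, in the order asked, and still so for the second after the job is handed in, with the robot touching nothing.
It also fails if it takes over 125 s, if anything falls off the work surface, if the arm or the gripper's body presses on something with over 40 N, if the wrist force passes 120 N, or if a joint passes its speed limit or range.

ROBOT

A 7-joint arm with a two-finger parallel gripper is mounted at the origin on a cart in front of the work surface, level with it; the furniture and walls round the work are solid. World frame = base frame: x ahead of the robot, y to its left, z up, the work surface at z = 0. Lengths are in m, angles in rad, forces in N, time in s.
With the tool pointing down it reaches from about 0.35 to 0.9 m from the base axis. Payload 7.2 kg.
Tool frame: the origin (TCP) lies at the centre of the arm's flange, where the gripper is bolted on; the fingertips stand 182 mm ahead of it and the grasp point (between the pads) lies 163 mm ahead of it; z points along the fingers, y is the line along which they close (so a half turn about z gives the same grasp; the last joint's range is limited). The gripper opens to 88 mm and grips with 3 to 60 N. Pads are 20 mm wide; open, the fingers measure 115 mm over their backs; the gripper's body (75 mm by 178 mm) begins 61 mm behind the grasp point.
Start: joints at [1.099, 0.411, -0.013, 1.596, 0.006, 1.134, -0.082], TCP at [0.246, -0.575, 0.405] pointing down, gripper open.
Joint ranges: [-2.95, 2.95], [-0.29, 1.99], [-1.47, 1.44], [0.14, 2.54], [-1.03, 4.17], [0.13, 1.85], [-2.86, 2.86]. Speed limits (rad/s): [2.39, 2.39, 3.01, 3.01, 3.14, 3.14, 3.14].

INTERFACE

Orientations are given as a unit quaternion [w, x, y, z].
In Python, from rig import observe, capture, camera_model, job_done gives the robot as it stands.
- The arm moves only by the tool drive_tool, never from a script. Its argument "moves" is text: rows parted by semicolons, each of 5 numbers parted by spaces: the opening, from -1 (shut) to 1 (fully open), then the shift along the tool's x, y, z in units of 0.2 m (1.0 is 0.2 m), then the turn about the tool's z in units of pi rad (1.0 is pi rad). A call has 1 to 20 rows; each row is the pose to reach, as a shift and turn from the pose commanded when the call began, along the tool's axes at that moment, turning the shorter way round; what a row does not reach only later rows make up. A row lasts 1/12 s, in which the tool goes at most 41.7 mm and 7.16 degrees, less where a joint would pass 70% of its speed; a pose out of reach is approached as far as the arm can. A call with a number of a shift or a turn outside -1 to 1 is refused whole. A call with a gripper value outside its range is refused whole. The fingers move at their own pace and stop on an object; the grip force is fixed at half the most. Time passes only in rows, so rows that repeat a pose let the fingers close. It gives the time, the measured TCP pose, the force, the opening and the grip force at its end, in the units of the state.
- observe(): the state, without advancing time (a new reading comes with each control period).
- capture(name): name is "side" or "top" or "wrist"; returns the picture (384x512x3 uint8, red, green, blue); there is no depth.
- camera_model(name): a dict with "fx", "fy", "cx", "cy" (pixels), "rvec" (rotation vector, rad) and "tvec" (3), from world to camera coordinates, as OpenCV has them; the wrist camera has in their place "T_tool_cam" (4x4, takes a point from camera to tool coordinates, whose origin is the TCP and whose axes are the flange's). Camera axes: x right, y down, z forward; pixel columns grow to the right and rows downward; lengths in m; the calibration is good to about 2 mm. The wrist camera is an equidistant fisheye: a pixel r from the principal point sees the ray r / f radians off the axis. A picture is of the moment at which its call begins: read the wrist's pose just before it. camera_model takes no time and is no camera call.
- job_done(): hands the job in; it is judged then, once.
The state is a dict: "clock": time; "joint_positions": joint angles; "qvel": joint speeds; "effort": joint torques, N m; "tool_pos": TCP position; "tcp_rot": TCP orientation; "ft_force": force on the tool from outside, world axes, zero at the start; "moment": the same for the moment, N m; "opening": finger opening in m; "grasp_force": force on a finger pad.
Only numpy, scipy, OpenCV 4.12 (cv2) and the standard library are available. Lean on these libraries where they do the work, as an engineer would, in place of code of your own. Each camera call takes 0.05 s, during which the arm holds its last target. There are 200 camera calls.

## Working session

There is one attempt and no reset: what is moved stays moved. The work goes in short steps, Python scripts to look and compute and a tool call to move; the robot and the scene stay as the last step left them, time stands still between calls to the robot, and variables do not carry over. Pictures are saved under pics/ and viewed, at most 14 in all, crops included, and the job is handed in when it is done.

Besides the shell and the picture viewer there is one more tool, called after "Call:" as name(argument=value, ...), one argument or row to a line, values as JSON. drive_tool: Moves the arm, as the interface text tells. Shifts and turns lie within -1 to 1; 1 stands for 0.2 m of shift or pi rad of turn. Its arguments: {"type":"object","properties":{"moves":{"type":"string"}},"required":["moves"]}

```bash
ls; mkdir -p pics; python3 - <<'E'
from rig import *
import cv2
s=observe();print({k:s[k] for k in('clock','tool_pos','tcp_rot','opening')})
for n in('top','side'):
    cv2.imwrite(f'pics/{n}0.png',capture(n)[:,:,::-1]);print(n,camera_model(n))
print(camera_model('wrist'))
E
```

```text
pics
{'clock': 0.0, 'tool_pos': array([ 0.24547888, -0.57455399,  0.40383298]), 'tcp_rot': array([-7.37282299e-04,  9.79683353e-01,  2.00549092e-01, -2.13848356e-04]), 'opening': 0.08759917208002484}
top {'fx': 452.78245750373844, 'fy': 452.78245750373844, 'cx': 256.8993295853868, 'cy': 192.6580792074499, 'rvec': array([ 2.15187627, -2.17589678,  0.16657689]), 'tvec': array([-0.08913621,  0.49138024,  1.15952297])}
side {'fx': 372.41633295871344, 'fy': 372.41633295871344, 'cx': 255.17519646806605, 'cy': 190.5349162654922, 'rvec': array([ 0.09082667, -2.78329051,  1.42790203]), 'tvec': array([0.45424064, 0.11442753, 0.80379476])}
{'fx': 297.3186396354542, 'fy': 297.3186396354542, 'cx': 256.10382285613747, 'cy': 189.78052067052118, 'T_tool_cam': array([[-7.03933946e-06, -9.56369909e-01, -2.92158513e-01,
         7.96249679e-02],
       [ 9.99999857e-01,  1.49351276e-04, -5.12990032e-04,
         5.96472707e-04],
       [ 5.34242477e-04, -2.92158475e-01,  9.56369772e-01,
         1.98260126e-02],
       [ 0.00000000e+00,  0.00000000e+00,  0.00000000e+00,
         1.00000000e+00]])}
```

View pics/top0.png

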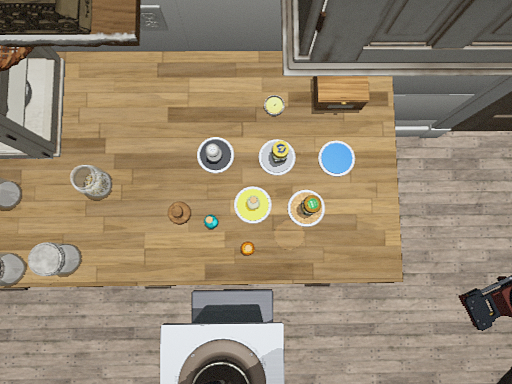

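View pics/side0.png

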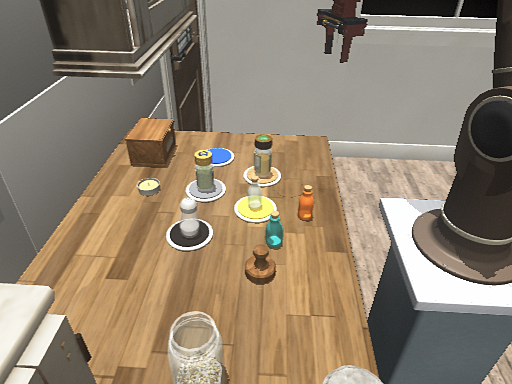

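The top view shows:
- Shaker on black at (215,155).
- Yellow jar on grey at (277,157).
- Corked bottle on yellow at (253,204).
- Black jar on cork at (306,208).
- Blue coaster empty at (337,158).
- Stamp at (179,212).

Look-alikes for the bottle are the clear one with cork at (253,204), the turquoise one at (211,222) and the orange one at (248,248). I choose the clear one. A pale-yellow cup at (274,105) could be taken for the yellow jar (280,150), but the cup is not a jar.

```bash
cat > h.py <<'E'
import numpy as np, cv2
from rig import *
from scipy.spatial.transform import Rotation as R
def ray(n,u,v):
    m=camera_model(n); Rm=cv2.Rodrigues(m['rvec'])[0]
    d=Rm.T@np.array([(u-m['cx'])/m['fx'],(v-m['cy'])/m['fy'],1]); return -Rm.T@m['tvec'],d
def cast(n,u,v,z):
    o,d=ray(n,u,v); return o+d*(z-o[2])/d[2]
def proj(n,p):
    m=camera_model(n); return cv2.projectPoints(np.float64([p]),m['rvec'],m['tvec'],np.array([[m['fx'],0,m['cx']],[0,m['fy'],m['cy']],[0,0,1]]),None)[0].ravel()
def rot(q): return R.from_quat(np.r_[q[1:],q[0]]).as_matrix()
def wcast(s,u,v,z):
    m=camera_model('wrist');a=np.array([u-m['cx'],v-m['cy']]);r=np.hypot(*a);t=r/m['fx']
    d=np.r_[a/max(r,1e-9)*np.sin(t),np.cos(t)];T=m['T_tool_cam'];Rt=rot(s['tcp_rot'])
    o=s['tool_pos']+Rt@T[:3,3];d=Rt@T[:3,:3]@d;return o+d*(z-o[2])/d[2]
E
python3 - <<'E'
from h import *
im=cv2.imread('pics/top0.png');hsv=cv2.cvtColor(im,cv2.COLOR_BGR2HSV)
white=((hsv[...,1]<45)&(hsv[...,2]>150)).astype(np.uint8)
for n,(u,v) in dict(black=(215,155),grey=(277,157),blue=(337,158),yellow=(253,204),cork=(306,208)).items():
    m=np.zeros_like(white);cv2.circle(m,(u,v),25,1,-1);m&=white
    pts=cv2.findNonZero(m);h=cv2.convexHull(pts);(cx,cy),ax,an=cv2.fitEllipse(h)
    c=cast('top',cx,cy,.007);e=[np.linalg.norm(cast('top',cx+a,cy,.007)-c)*2000 for a in (ax[0]/2,ax[1]/2)]
    print(n,round(cx,1),round(cy,1),c.round(4),np.round(e))
b=np.hstack([cv2.resize(im[125:230,190:360],None,fx=4.5,fy=4.5,interpolation=cv2.INTER_CUBIC)])
cv2.imwrite('pics/crop.png',b)
for n,(u,v) in dict(stamp=(179,211),turq=(211,222),orange=(248,248),box=(340,95)).items(): print(n,cast('top',u,v,.05).round(3))
E
```

```text
black 215.1 154.6 [0.5994 0.017  0.007 ] [ 98. 101.]
grey 276.6 156.8 [ 0.5918 -0.15    0.007 ] [ 98. 101.]
blue 336.2 158.0 [ 0.5871 -0.313   0.007 ] [ 98. 102.]
yellow 252.3 204.5 [ 0.4619 -0.0825  0.007 ] [ 99. 101.]
cork 305.8 207.8 [ 0.4515 -0.226   0.007 ] [100. 102.]
stamp [0.442 0.107 0.05 ]
turq [0.413 0.025 0.05 ]
orange [ 0.346 -0.07   0.05 ]
box [ 0.75  -0.321  0.05 ]
```

View pics/crop.png

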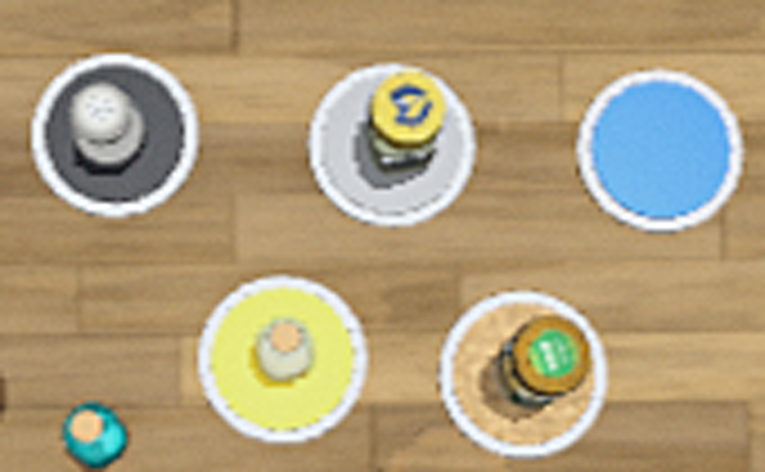

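The crop confirms the choice: the clear bottle with a tan cork stands on the yellow pad at (253,200), and the shaker, yellow and black caps match their descriptions. Next I compute positions from both views.

```bash
python3 - <<'E'
from h import *
T=dict(shaker=((212.2,148.3),.095,(188,212)),yellow=((280.4,149),.106,(204,178)),black=((312.7,203.7),.115,(263,155)),bottle=((253.8,199.4),.092,(254,196)))
for n,((u,v),z,_) in T.items():
    c=cast('top',u,v,z);print(n,c.round(4),'side proj top/foot',proj('side',c).round(1),proj('side',[c[0],c[1],.01]).round(1))
im=cv2.imread('pics/side0.png')
cv2.imwrite('pics/scrop.png',cv2.resize(im[125:255,155:315],None,fx=4.5,fy=4.5,interpolation=cv2.INTER_CUBIC))
E
```

```text
shaker [0.5962 0.0183 0.095 ] side proj top/foot [185.9 200.6] [189.6 231.9]
yellow [ 0.5906 -0.1532  0.106 ] side proj top/foot [202.8 153.6] [205.3 186.6]
black [ 0.451  -0.2291  0.115 ] side proj top/foot [262.7 137.8] [261.6 172.7]
bottle [ 0.4657 -0.0853  0.092 ] side proj top/foot [253.2 176.6] [252.8 205.4]
```

View pics/scrop.png

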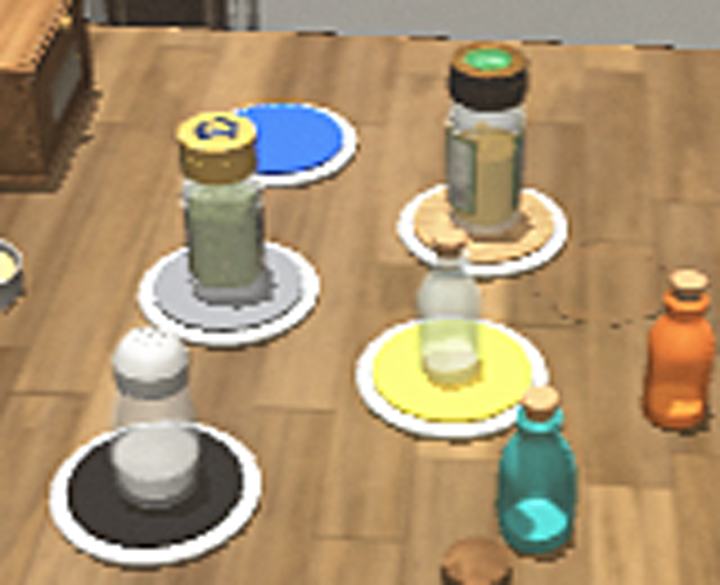

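Top and side views agree within about 3 mm. Jar positions (x, y):
- Black jar: (0.451, -0.229)
- Bottle: (0.463, -0.085)
- Yellow jar: (0.591, -0.153)
- Shaker: (0.597, 0.018)

Plan: black jar to blue, bottle to cork, yellow jar to yellow, shaker to grey, then black jar to black.

Call:
drive_tool(
  moves="1 0.2 -0.15 0.03 0.032;1 0.4 -0.3 0.06 0.064;1 0.6 -0.45 0.09 0.096;1 0.81 -0.59 0.12 0.1285;1 0.81 -0.59 0.12 0.1285;1 0.81 -0.59 0.12 0.1285;1 0.81 -0.59 0.12 0.1285",
)

```text
clock: 0.68
tool_pos: [0.3495, -0.4007, 0.3804]
tcp_rot: [-0.0, 1.0, 0.003, -0.0]
ft_force: [-0.7, -1.2, 0.9]
opening: 0.088
grasp_force: 0.0
```

Call:
drive_tool(
  moves="1 0.12 -0.2 0 0.002;1 0.25 -0.43 0 0.002;1 0.38 -0.65 0 0.002;1 0.51 -0.86 0 0.002;1 0.51 -0.86 0 0.002;1 0.51 -0.86 0 0.002;1 0.51 -0.86 0 0.002;1 0.51 -0.86 0 0.002",
)

```text
clock: 1.35
tool_pos: [0.4496, -0.2323, 0.3805]
tcp_rot: [0.0, 1.0, -0.004, -0.0]
ft_force: [-0.1, 0.3, -0.4]
opening: 0.0878
grasp_force: 0.0
```

```bash
python3 - <<'E'
from h import *
s=observe();print(s['tool_pos'],s['tcp_rot'],s['joint_positions'].round(2));cv2.imwrite('pics/w1.png',capture('wrist')[:,:,::-1])
def wproj(s,p):
    m=camera_model('wrist');T=m['T_tool_cam'];q=T[:3,:3].T@(rot(s['tcp_rot']).T@(p-s['tool_pos'])-T[:3,3])
    t=np.arctan2(np.hypot(q[0],q[1]),q[2]);a=q[:2]/np.hypot(*q[:2]);return np.array([m['cx'],m['cy']])+m['fx']*t*a
for n,p in dict(black=[.451,-.229,.115],cork=[.4515,-.226,.01],blue=[.587,-.313,.01],yj=[.5906,-.1532,.106],grey=[.5918,-.15,.01],yel=[.4619,-.0825,.01],bot=[.463,-.085,.092]).items(): print(n,wproj(s,np.array(p)).round(1))
E
```

```text
[ 0.44955992 -0.2322669   0.38052089] [ 3.53833030e-04  9.99992110e-01 -3.94469576e-03 -3.06045106e-04] [ 0.49  0.24 -0.13  1.9   0.04  1.   -1.24]
black [251.2 193.4]
cork [250.1 166.5]
blue [323.2  54.8]
yj [162.5  37. ]
grey [184.3  52.2]
yel [137.1 160.6]
bot [109.9 176. ]
```

View pics/w1.png

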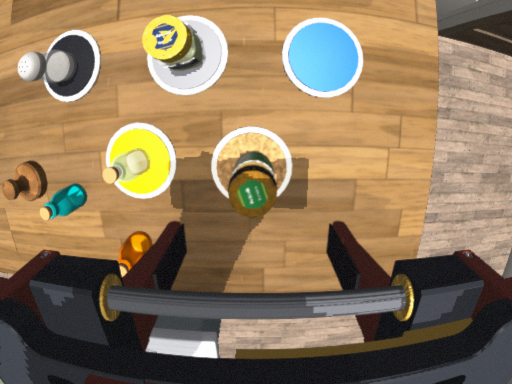

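The wrist view shows the black jar's cap at (252,193), predicted at (251,193); the calibration holds. Now I descend and grip.

Call:
drive_tool(
  moves="1 0.007 -0.015 0.1 0;1 0.007 -0.015 0.2 0;1 0.007 -0.015 0.3 0;1 0.007 -0.015 0.4 0;1 0.007 -0.015 0.5 0;1 0.007 -0.015 0.6 0;1 0.007 -0.015 0.66 0;1 0.007 -0.015 0.71 0;1 0.007 -0.015 0.71 0;1 0.007 -0.015 0.71 0;1 0.007 -0.015 0.71 0;-1 0.007 -0.015 0.71 0;-1 0.007 -0.015 0.71 0;-1 0.007 -0.015 0.71 0;-1 0.007 -0.015 0.71 0;-1 0.007 -0.015 0.71 0;-1 0.007 -0.015 0.71 0;-1 0.007 -0.015 0.71 0;-1 0.007 -0.015 0.71 0",
)

```text
clock: 2.98
tool_pos: [0.4516, -0.2276, 0.2387]
tcp_rot: [0.0, 1.0, -0.003, 0.0]
ft_force: [0.5, 0.1, 0.4]
opening: 0.0437
grasp_force: 30.0
```

Call:
drive_tool(
  moves="-1 0 0 -0.05 0;-1 0 0 -0.15 0;-1 0 0 -0.25 0;-1 0 0 -0.35 0;-1 0 0 -0.45 0;-1 0 0 -0.55 0;-1 0 0 -0.65 0;-1 0.05 0.03 -0.65 0;-1 0.14 0.09 -0.65 0;-1 0.23 0.145 -0.65 0;-1 0.32 0.2 -0.65 0;-1 0.41 0.26 -0.65 0;-1 0.5 0.315 -0.65 0;-1 0.58 0.365 -0.65 0;-1 0.64 0.405 -0.65 0;-1 0.677 0.427 -0.65 0;-1 0.677 0.427 -0.65 0;-1 0.677 0.427 -0.65 0;-1 0.677 0.427 -0.65 0",
)

```text
clock: 4.57
tool_pos: [0.5858, -0.3133, 0.3688]
tcp_rot: [-0.0, 1.0, -0.003, -0.0]
ft_force: [-0.1, -0.3, -0.9]
opening: 0.0437
grasp_force: 30.0
```

Call:
drive_tool(
  moves="-1 0.006 0 0.1 0;-1 0.006 0 0.2 0;-1 0.006 0 0.3 0;-1 0.006 0 0.4 0;-1 0.006 0 0.5 0;-1 0.006 0 0.57 0;-1 0.006 0 0.61 0;-1 0.006 0 0.63 0;-1 0.006 0 0.645 0;-1 0.006 0 0.645 0;-1 0.006 0 0.645 0;-1 0.006 0 0.645 0",
)

```text
clock: 5.57
tool_pos: [0.5879, -0.314, 0.2407]
tcp_rot: [0.0, 1.0, -0.003, 0.001]
ft_force: [-0.7, 0.2, -1.6]
opening: 0.0438
grasp_force: 30.0
```

Call:
drive_tool(
  moves="-1 0 0 0.008 0;-1 0 0 0.008 0;-1 0 0 0.008 0;1 0 0 0.008 0;1 0 0 0.008 0;1 0 0 0.008 0;1 0 0 0.008 0;1 0 0 0.008 0;1 0 0 0.008 0;1 0 0 -0.05 0;1 0 0 -0.15 0;1 0 0 -0.25 0;1 0 0 -0.35 0;1 0 0 -0.5 0;1 0 0 -0.7 0;1 0 0 -0.7 0;1 0 0 -0.7 0",
)

```text
clock: 6.98
tool_pos: [0.5882, -0.314, 0.3837]
tcp_rot: [0.001, 1.0, -0.003, 0.003]
ft_force: [-0.5, 0.2, -0.5]
opening: 0.088
grasp_force: 0.0
```

Call:
drive_tool(
  moves="1 -0.1 -0.16 0 0;1 -0.2 -0.32 0 0;1 -0.3 -0.48 0 0;1 -0.4 -0.64 0 0;1 -0.5 -0.8 0 0;1 -0.6 -0.96 0 0;1 -0.626 -1 0 0;1 -0.626 -1 0 0;1 -0.626 -1 0 0;1 -0.626 -1 0 0",
)

```text
clock: 7.82
tool_pos: [0.4642, -0.1143, 0.3795]
tcp_rot: [0.0, 1.0, -0.004, 0.0]
ft_force: [-0.5, 0.3, 0.2]
opening: 0.0875
grasp_force: 0.0
```

```bash
cat >> h.py <<'E'
def wproj(s,p):
    m=camera_model('wrist');T=m['T_tool_cam'];q=T[:3,:3].T@(rot(s['tcp_rot']).T@(np.array(p)-s['tool_pos'])-T[:3,3])
    t=np.arctan2(np.hypot(q[0],q[1]),q[2]);a=q[:2]/np.hypot(*q[:2]);return np.array([m['cx'],m['cy']])+m['fx']*t*a
E
python3 - <<'E'
from h import *
s=observe();print(s['tool_pos']);cv2.imwrite('pics/w2.png',capture('wrist')[:,:,::-1])
for n,p in dict(bj=[.588,-.314,.115],blue=[.587,-.313,.01],cork=[.4515,-.226,.01],black=[.5994,.017,.01],sh=[.597,.018,.1],yj=[.5906,-.1532,.106],grey=[.5918,-.15,.01],yel=[.4619,-.0825,.01],bot=[.463,-.085,.092]).items(): print(n,wproj(s,np.array(p)).round(1))
E
```

```text
[ 0.4642037  -0.11430058  0.37953831]
bj [462.6  69.9]
blue [411.8  75.4]
cork [344.6 178.3]
black [145.5  61.8]
sh [111.2  54.3]
yj [300.2  48.4]
grey [285.4  61.5]
yel [229.1 170.5]
bot [224.2 189.3]
```

View pics/w2.png

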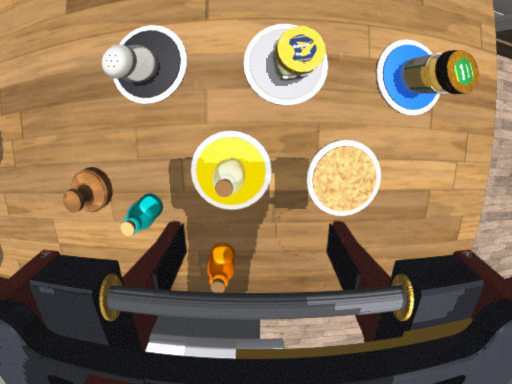

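Black jar stands on blue ((463,70), as predicted); the bottle's cork is at (224,187), as predicted. Cork coaster (344,178) is empty.

Call:
drive_tool(
  moves="1 -0.006 -0.1 0 0;1 -0.006 -0.147 0 0;1 -0.006 -0.147 0.1 0;1 -0.006 -0.147 0.22 0;1 -0.006 -0.147 0.34 0;1 -0.006 -0.147 0.46 0;1 -0.006 -0.147 0.58 0;1 -0.006 -0.147 0.7 0;1 -0.006 -0.147 0.78 0;1 -0.006 -0.147 0.83 0;1 -0.006 -0.147 0.83 0;1 -0.006 -0.147 0.83 0;-1 -0.006 -0.147 0.83 0;-1 -0.006 -0.147 0.83 0;-1 -0.006 -0.147 0.83 0;-1 -0.006 -0.147 0.83 0;-1 -0.006 -0.147 0.83 0;-1 -0.006 -0.147 0.83 0;-1 -0.006 -0.147 0.83 0;-1 -0.006 -0.147 0.83 0",
)

```text
clock: 9.53
tool_pos: [0.4627, -0.0837, 0.2137]
tcp_rot: [0.0, 1.0, -0.003, 0.0]
ft_force: [-0.8, 0.0, 0.5]
opening: 0.038
grasp_force: 0.0
```

Call:
drive_tool(
  moves="-1 0 0 0 0;-1 0 0 0 0;-1 0 0 0 0;-1 0 0 -0.05 0;-1 0 0 -0.15 0;-1 0 0 -0.28 0;-1 0 0 -0.41 0;-1 0 0 -0.54 0;-1 0 0 -0.65 0;-1 0 0 -0.68 0;-1 -0.005 0.07 -0.68 0;-1 -0.015 0.18 -0.68 0;-1 -0.025 0.3 -0.68 0;-1 -0.035 0.42 -0.68 0;-1 -0.045 0.54 -0.68 0;-1 -0.05 0.64 -0.68 0;-1 -0.055 0.71 -0.68 0;-1 -0.055 0.71 -0.68 0;-1 -0.055 0.71 -0.68 0;-1 -0.055 0.71 -0.68 0",
)

```text
clock: 11.2
tool_pos: [0.4508, -0.2245, 0.3492]
tcp_rot: [-0.0, 1.0, -0.003, -0.0]
ft_force: [0.1, 0.6, -0.6]
opening: 0.0332
grasp_force: 30.0
```

Call:
drive_tool(
  moves="-1 0.003 0.006 0.1 0;-1 0.003 0.006 0.2 0;-1 0.003 0.006 0.32 0;-1 0.003 0.006 0.44 0;-1 0.003 0.006 0.54 0;-1 0.003 0.006 0.61 0;-1 0.003 0.006 0.65 0;-1 0.003 0.006 0.665 0;-1 0.003 0.006 0.675 0;-1 0.003 0.006 0.675 0;-1 0.003 0.006 0.675 0;-1 0.003 0.006 0.675 0",
)

```text
clock: 12.2
tool_pos: [0.4517, -0.2269, 0.2155]
tcp_rot: [0.0, 1.0, -0.003, 0.001]
ft_force: [0.4, -0.2, -0.4]
opening: 0.0336
grasp_force: 30.0
```

Call:
drive_tool(
  moves="-1 0 0 0.009 0;-1 0 0 0.009 0;-1 0 0 0.009 0;1 0 0 0.009 0;1 0 0 0.009 0;1 0 0 0.009 0;1 0 0 0.009 0;1 0 0 0.009 0;1 0 0 0.009 0;1 0 0 -0.05 0;1 0 0 -0.15 0;1 0 0 -0.25 0;1 0 0 -0.38 0;1 0 0 -0.54 0;1 0 0 -0.7 0;1 0 0 -0.84 0;1 0 0 -0.84 0;1 0 0 -0.84 0",
)

```text
clock: 13.7
tool_pos: [0.4516, -0.2269, 0.3842]
tcp_rot: [0.001, 1.0, -0.003, 0.002]
ft_force: [-0.7, 0.3, -0.5]
opening: 0.0877
grasp_force: 0.0
```

Call:
drive_tool(
  moves="1 0.15 -0.08 0 0;1 0.3 -0.16 0 0;1 0.45 -0.24 0 0;1 0.6 -0.32 0 0;1 0.7 -0.37 0 0;1 0.7 -0.37 0 0;1 0.7 -0.37 0 0;1 0.7 -0.37 0 0;1 0.7 -0.37 0 0",
)

```text
clock: 14.45
tool_pos: [0.5907, -0.1547, 0.3819]
tcp_rot: [0.0, 1.0, -0.004, -0.001]
ft_force: [1.1, 0.3, 0.3]
opening: 0.0881
grasp_force: 0.0
```

```bash
python3 - <<'E'
from h import *
s=observe();print(s['tool_pos'],s['tcp_rot']);cv2.imwrite('pics/w3.png',capture('wrist')[:,:,::-1]);cv2.imwrite('pics/top3.png',capture('top')[:,:,::-1])
for n,p in dict(bj=[.588,-.314,.115],blue=[.587,-.313,.01],cork=[.4515,-.226,.01],bot=[.4515,-.226,.092],black=[.5994,.017,.01],sh=[.597,.018,.1],yj=[.5906,-.1532,.106],grey=[.5918,-.15,.01],yel=[.4619,-.0825,.01]).items(): print(n,wproj(s,np.array(p)).round(1))
E
```

```text
[ 0.59073362 -0.15473949  0.38190692] [ 1.94779470e-04  9.99992060e-01 -3.88521316e-03 -8.63824717e-04]
bj [418.8 195.1]
blue [378.3 170.6]
cork [307.5 265.5]
bot [317.9 301.8]
black [122.7 163.4]
sh [ 87.4 184.6]
yj [253.5 191.2]
grey [251.5 166.6]
yel [203.8 259.9]
```

View pics/w3.png

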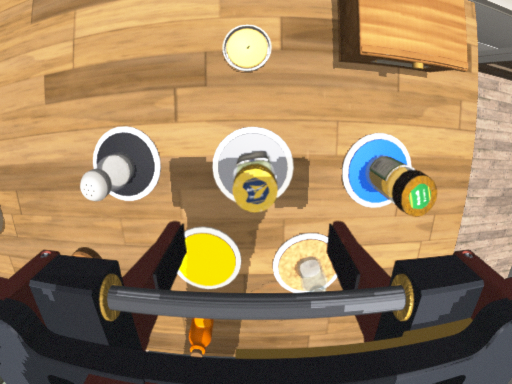

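The yellow cap is at (256,189), predicted (253,191), so the gripper is centred within about 2 mm. The bottle stands on cork at about (312,275).

Call:
drive_tool(
  moves="1 0 0 0.1 0;1 0 0 0.2 0;1 0 0 0.3 0;1 0 0 0.4 0;1 0 0 0.5 0;1 0 0 0.6 0;1 0 0 0.7 0;1 0 0 0.745 0;1 0 0 0.745 0;1 0 0 0.745 0;-1 0 0 0.745 0;-1 0 0 0.745 0;-1 0 0 0.745 0;-1 0 0 0.745 0;-1 0 0 0.745 0;-1 0 0 0.745 0;-1 0 0 0.745 0;-1 0 0 0.745 0;-1 0 0 0.745 0",
)

```text
clock: 16.13
tool_pos: [0.5919, -0.1536, 0.2337]
tcp_rot: [0.0, 1.0, -0.003, 0.0]
ft_force: [-0.6, 0.7, 0.9]
opening: 0.0435
grasp_force: 30.0
```

Call:
drive_tool(
  moves="-1 0 0 -0.05 0;-1 0 0 -0.15 0;-1 0 0 -0.26 0;-1 0 0 -0.38 0;-1 0 0 -0.5 0;-1 0 0 -0.6 0;-1 0 0 -0.65 0;-1 -0.06 -0.03 -0.65 0;-1 -0.15 -0.08 -0.65 0;-1 -0.25 -0.135 -0.65 0;-1 -0.35 -0.19 -0.65 0;-1 -0.45 -0.24 -0.65 0;-1 -0.54 -0.29 -0.65 0;-1 -0.61 -0.325 -0.65 0;-1 -0.65 -0.345 -0.65 0;-1 -0.65 -0.345 -0.65 0;-1 -0.65 -0.345 -0.65 0;-1 -0.65 -0.345 -0.65 0",
)

```text
clock: 17.63
tool_pos: [0.463, -0.0843, 0.3638]
tcp_rot: [0.0, 1.0, -0.003, 0.0]
ft_force: [0.9, 0.4, -0.4]
opening: 0.0435
grasp_force: 30.0
```

Call:
drive_tool(
  moves="-1 -0.005 0 0.1 0;-1 -0.005 0 0.2 0;-1 -0.005 0 0.3 0;-1 -0.005 0 0.4 0;-1 -0.005 0 0.5 0;-1 -0.005 0 0.58 0;-1 -0.005 0 0.62 0;-1 -0.005 0 0.64 0;-1 -0.005 0 0.65 0;-1 -0.005 0 0.65 0;-1 -0.005 0 0.65 0;-1 -0.005 0 0.65 0",
)

```text
clock: 18.63
tool_pos: [0.4618, -0.084, 0.2343]
tcp_rot: [0.0, 1.0, -0.003, 0.001]
ft_force: [-0.8, 0.3, -0.5]
opening: 0.0429
grasp_force: 30.0
```

Call:
drive_tool(
  moves="-1 0 0 0.004 0;-1 0 0 0.004 0;1 0 0 0.004 0;1 0 0 0.004 0;1 0 0 0.004 0;1 0 0 0.004 0;1 0 0 0.004 0;1 0 0 0.004 0;1 0 0 -0.05 0;1 0 0 -0.15 0;1 0 0 -0.25 0;1 0 0 -0.38 0;1 0 0 -0.54 0;1 0 0 -0.7 0;1 0 0 -0.75 0;1 0 0 -0.75 0;1 0 0 -0.75 0",
)

```text
clock: 20.05
tool_pos: [0.4611, -0.0839, 0.3833]
tcp_rot: [0.0, 1.0, -0.003, 0.0]
ft_force: [-0.3, -0.1, -0.1]
opening: 0.088
grasp_force: 0.0
```

Call:
drive_tool(
  moves="1 0.15 -0.11 0 0;1 0.3 -0.22 0 0;1 0.45 -0.33 0 0;1 0.6 -0.44 0 0;1 0.675 -0.5 0 0;1 0.675 -0.5 0 0;1 0.675 -0.5 0 0;1 0.675 -0.5 0 0;1 0.675 -0.5 0 0",
)

```text
clock: 20.8
tool_pos: [0.596, 0.0142, 0.3826]
tcp_rot: [0.0, 1.0, -0.004, -0.001]
ft_force: [-0.0, -0.3, -0.1]
opening: 0.088
grasp_force: 0.0
```

```bash
python3 - <<'E'
from h import *
s=observe();print(s['tool_pos'],s['tcp_rot']);cv2.imwrite('pics/w4.png',capture('wrist')[:,:,::-1])
for n,p in dict(black=[.5994,.017,.01],sh=[.597,.018,.1],grey=[.5918,-.15,.01],yel=[.4619,-.0825,.01],yj=[.4619,-.084,.106]).items(): print(n,wproj(s,np.array(p)).round(1))
E
```

```text
[0.59602807 0.01422453 0.38259156] [ 3.95813633e-04  9.99992460e-01 -3.72318125e-03 -1.02976087e-03]
black [253.  164.5]
sh [251.  187.8]
grey [382.1 170.8]
yel [325.3 261.4]
yj [343.4 303.8]
```

View pics/w4.png

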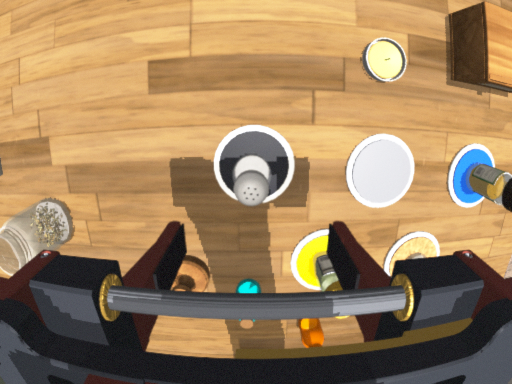

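The shaker's dome is at (251,188), as predicted; the yellow jar stands upright on yellow; grey (380,171) is empty. The shaker is next.

Call:
drive_tool(
  moves="1 0.005 -0.018 0.1 0;1 0.005 -0.018 0.2 0;1 0.005 -0.018 0.3 0;1 0.005 -0.018 0.4 0;1 0.005 -0.018 0.5 0;1 0.005 -0.018 0.6 0;1 0.005 -0.018 0.7 0;1 0.005 -0.018 0.773 0;1 0.005 -0.018 0.773 0;1 0.005 -0.018 0.773 0;-1 0.005 -0.018 0.773 0;-1 0.005 -0.018 0.773 0;-1 0.005 -0.018 0.773 0;-1 0.005 -0.018 0.773 0;-1 0.005 -0.018 0.773 0;-1 0.005 -0.018 0.773 0;-1 0.005 -0.018 0.773 0;-1 0.005 -0.018 0.773 0;-1 0.005 -0.018 0.773 0",
)

```text
clock: 22.43
tool_pos: [0.5979, 0.019, 0.2291]
tcp_rot: [-0.0, 1.0, -0.003, 0.0]
ft_force: [0.6, 0.0, 0.9]
opening: 0.0382
grasp_force: 29.7
```

Call:
drive_tool(
  moves="-1 0 0 0 0;-1 0 0 -0.02 0;-1 0 0 -0.06 0;-1 0 0 -0.12 0;-1 0 0 -0.2 0;-1 0 0 -0.3 0;-1 0 0 -0.4 0;-1 0 0 -0.5 0;-1 0 0 -0.6 0;-1 0 0 -0.65 0;-1 0 0 -0.65 0;-1 0 0 -0.65 0",
)

```text
clock: 23.43
tool_pos: [0.5978, 0.0189, 0.3595]
tcp_rot: [0.0, 1.0, -0.003, 0.001]
ft_force: [0.4, -0.4, -2.1]
opening: 0.0381
grasp_force: 29.6
```

```bash
python3 - <<'E'
from h import *
im=capture('side')[:,:,::-1];cv2.imwrite('pics/s4.png',cv2.resize(im[80:280,120:340],None,fx=3,fy=3,interpolation=cv2.INTER_CUBIC))
E
```

```text
(no output)
```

View pics/s4.png

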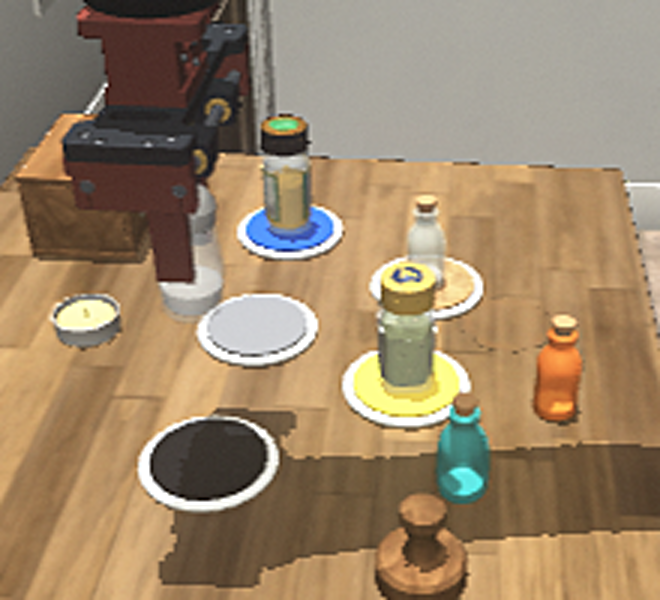

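```bash
python3 - <<'E'
from h import *
f=lambda p:(proj('side',p)-[120,80])*3
for x in(.598,.592,.586,.58): print(x,f([x,.019,.14]),f([x,.019,.196]),f([x,.019,.215]))
print('finger',f([.598,.045,.18]))
E
```

```text
0.598 [188.51040939 307.45557527] [179.73889806 233.36447524] [176.57274166 206.6206222 ]
0.592 [197.62674821 307.87234815] [189.28045289 233.77704144] [186.26772308 207.0311463 ]
0.586 [206.74867703 308.28937658] [198.82813325 234.1898725 ] [195.96902931 207.44193822]
0.58 [215.876201   308.70666081] [208.38194504 234.60296867] [205.67666654 207.85299822]
finger [173.02617104 277.5774784 ]
```

The shaker is held upright to within a few degrees (foot at crop (192,305)). Carry it to grey.

Call:
drive_tool(
  moves="-1 0 0.04 0 0;-1 0 0.12 0 0;-1 0 0.22 0 0;-1 0 0.32 0 0;-1 0 0.42 0 0;-1 -0.01 0.52 0 0;-1 -0.01 0.62 0 0;-1 -0.016 0.72 0 0;-1 -0.016 0.8 0 0;-1 -0.016 0.85 0 0;-1 -0.016 0.85 0 0;-1 -0.016 0.85 0 0;-1 -0.016 0.85 0 0;-1 -0.016 0.85 0 0.0",
)

```text
clock: 24.65
tool_pos: [0.5938, -0.1496, 0.3588]
tcp_rot: [-0.0, 1.0, -0.002, -0.0]
ft_force: [0.3, 0.2, -1.3]
opening: 0.0381
grasp_force: 29.6
```

Call:
drive_tool(
  moves="-1 0 0 0.1 0;-1 0 0 0.2 0;-1 0 0 0.3 0;-1 0 0 0.4 0;-1 0 0 0.5 0;-1 0 0 0.57 0;-1 0 0 0.61 0;-1 0 0 0.625 0;-1 0 0 0.635 0;-1 0 0 0.64 0;-1 0 0 0.64 0;-1 0 0 0.64 0;-1 0 0 0.64 0",
)

```text
clock: 25.73
tool_pos: [0.5939, -0.1511, 0.2318]
tcp_rot: [0.0, 1.0, -0.003, 0.001]
ft_force: [-0.2, -0.2, -0.1]
opening: 0.0387
grasp_force: 29.6
```

Call:
drive_tool(
  moves="-1 0 0 0.006 0;-1 0 0 0.012 0;-1 0 0 0.014 0;-1 0 0 0.014 0;-1 0 0 0.014 0;-1 0 0 0.014 0",
)

```text
clock: 26.23
tool_pos: [0.594, -0.1511, 0.229]
tcp_rot: [0.0, 1.0, -0.003, 0.001]
ft_force: [-0.4, -0.1, 5.4]
opening: 0.0381
grasp_force: 30.1
```

Contact (5 N up). I open gently, then rise.

Call:
drive_tool(
  moves="-0.1 0 0 0 0;0 0 0 0 0;0.1 0 0 0 0;0.3 0 0 0 0;0.6 0 0 0 0;1 0 0 0 0;1 0 0 0 0;1 0 0 0 0;1 0 0 0 0;1 0 0 0 0;1 0 0 -0.05 0;1 0 0 -0.15 0;1 0 0 -0.25 0;1 0 0 -0.38 0;1 0 0 -0.54 0;1 0 0 -0.7 0;1 0 0 -0.78 0;1 0 0 -0.78 0;1 0 0 -0.78 0",
)

```text
clock: 27.82
tool_pos: [0.5937, -0.151, 0.3859]
tcp_rot: [0.0, 1.0, -0.003, 0.001]
ft_force: [0.0, -0.4, 0.2]
opening: 0.0874
grasp_force: 0.0
```

Call:
drive_tool(
  moves="1 0 0.15 0 0;1 0 0.3 0 0;1 0 0.45 0 0;1 0 0.6 0 0;1 -0.02 0.75 0 0;1 -0.028 0.81 0 0;1 -0.028 0.81 0 0;1 -0.028 0.81 0 0;1 -0.028 0.81 0 0;1 -0.028 0.81 0 0",
)

```text
clock: 28.65
tool_pos: [0.5877, -0.3106, 0.3841]
tcp_rot: [-0.001, 1.0, -0.002, -0.0]
ft_force: [0.5, -0.3, -0.1]
opening: 0.088
grasp_force: 0.0
```

```bash
python3 - <<'E'
from h import *
s=observe();print(s['tool_pos'],s['tcp_rot']);cv2.imwrite('pics/w5.png',capture('wrist')[:,:,::-1])
for n,p in dict(blue=[.587,-.313,.01],bj=[.588,-.314,.115],grey=[.5918,-.15,.01],sh=[.592,-.151,.1],bot=[.4515,-.2265,.092],cork=[.4515,-.226,.01]).items(): print(n,wproj(s,np.array(p)).round(1))
E
```

```text
[ 0.5877293  -0.31064227  0.38409254] [-6.37612885e-04  9.99998502e-01 -1.60909702e-03 -2.37042928e-06]
blue [257.8 168.1]
bj [259.5 193.5]
grey [131.8 166.1]
sh [ 99.5 185.4]
bot [184.  299.1]
cork [195.8 263.6]
```

View pics/w5.png

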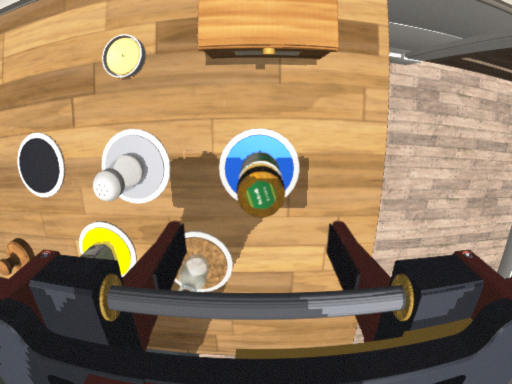

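The shaker stands on grey at (120,175). The black jar's cap is at (261,193), under the gripper.

Call:
drive_tool(
  moves="1 0 0.018 0.1 0;1 0 0.018 0.2 0;1 0 0.018 0.3 0;1 0 0.018 0.4 0;1 0 0.018 0.5 0;1 0 0.018 0.6 0;1 0 0.018 0.68 0;1 0 0.018 0.722 0;1 0 0.018 0.722 0;1 0 0.018 0.722 0;-1 0 0.018 0.722 0;-1 0 0.018 0.722 0;-1 0 0.018 0.722 0;-1 0 0.018 0.722 0;-1 0 0.018 0.722 0;-1 0 0.018 0.722 0;-1 0 0.018 0.722 0;-1 0 0.018 0.722 0;-1 0 0.018 0.722 0",
)

```text
clock: 30.28
tool_pos: [0.5871, -0.3165, 0.24]
tcp_rot: [-0.0, 1.0, -0.003, 0.0]
ft_force: [-1.1, 1.2, 1.5]
opening: 0.0437
grasp_force: 30.0
```

Call:
drive_tool(
  moves="-1 0 0 -0.04 0;-1 0 0 -0.12 0;-1 0 0 -0.22 0;-1 0 0 -0.34 0;-1 0 0 -0.46 0;-1 0 0 -0.58 0;-1 0 0 -0.67 0;-1 0 0 -0.7 0;-1 0 -0.05 -0.7 0;-1 0 -0.15 -0.7 0;-1 0 -0.27 -0.7 0;-1 0 -0.4 -0.7 0;-1 0 -0.52 -0.7 0;-1 0 -0.64 -0.7 0;-1 0 -0.74 -0.7 0;-1 0 -0.8 -0.7 0;-1 0 -0.82 -0.7 0;-1 0 -0.82 -0.7 0;-1 0 -0.82 -0.7 0",
)

```text
clock: 31.87
tool_pos: [0.5878, -0.1536, 0.3793]
tcp_rot: [0.0, 1.0, -0.004, -0.0]
ft_force: [-0.1, -0.1, -0.7]
opening: 0.0435
grasp_force: 30.0
```

Call:
drive_tool(
  moves="-1 0 -0.05 0 0;-1 0.01 -0.14 0 0;-1 0.02 -0.26 0 0;-1 0.03 -0.38 0 0;-1 0.04 -0.5 0 0;-1 0.05 -0.62 0 0;-1 0.055 -0.73 0 0;-1 0.06 -0.81 0 0;-1 0.061 -0.848 0 0;-1 0.061 -0.848 0 0;-1 0.061 -0.848 0 0;-1 0.061 -0.848 0 0;-1 0.061 -0.848 0 0",
)

```text
clock: 32.95
tool_pos: [0.6013, 0.0151, 0.3798]
tcp_rot: [0.0, 1.0, -0.004, -0.0]
ft_force: [0.7, 0.7, -1.1]
opening: 0.0436
grasp_force: 30.0
```

Call:
drive_tool(
  moves="-1 0 0 0.1 0;-1 0 0 0.2 0;-1 0 0 0.3 0;-1 0 0 0.4 0;-1 0 0 0.5 0;-1 0 0 0.6 0;-1 0 0 0.65 0;-1 0 0 0.675 0;-1 0 0 0.685 0;-1 0 0 0.69 0;-1 0 0 0.69 0;-1 0 0 0.69 0",
)

```text
clock: 33.95
tool_pos: [0.6017, 0.0169, 0.2429]
tcp_rot: [-0.0, 1.0, -0.003, 0.001]
ft_force: [-0.5, 0.1, -1.3]
opening: 0.0436
grasp_force: 30.0
```

Call:
drive_tool(
  moves="-1 -0.003 0 0.006 0;-1 -0.003 0 0.012 0;-1 -0.003 0 0.015 0;-1 -0.003 0 0.015 0;-1 -0.003 0 0.015 0;-1 -0.003 0 0.015 0",
)

```text
clock: 34.45
tool_pos: [0.6009, 0.0169, 0.2399]
tcp_rot: [0.0, 1.0, -0.003, 0.001]
ft_force: [-2.5, -0.8, 6.9]
opening: 0.043
grasp_force: 30.0
```

Contact. Release, rise and back off, then check everything.

Call:
drive_tool(
  moves="-0.05 0 0 0 0;0.05 0 0 0 0;0.2 0 0 0 0;0.5 0 0 0 0;1 0 0 0 0;1 0 0 0 0;1 0 0 0 0;1 0 0 0 0;1 0 0 0 0;1 0 0 -0.05 0;1 0 0 -0.15 0;1 0 0 -0.25 0;1 0 0 -0.38 0;1 0 0 -0.54 0;1 0 0 -0.7 0;1 0 0 -0.85 0;1 0 0 -0.95 0;1 0 0 -0.95 0;1 0 0 -0.95 0",
)

```text
clock: 36.03
tool_pos: [0.6006, 0.017, 0.4308]
tcp_rot: [-0.0, 1.0, -0.003, 0.002]
ft_force: [-0.5, -0.2, -1.1]
opening: 0.0877
grasp_force: 0.0
```

Call:
drive_tool(
  moves="1 0 0.15 0 0;1 0 0.3 0 0;1 0 0.45 0 0;1 0 0.6 0 0;1 0 0.75 0 0;1 0 0.9 0 0;1 0 1 0 0;1 0 1 0 0;1 0 1 0 0",
)

```text
clock: 36.78
tool_pos: [0.5989, -0.1844, 0.4273]
tcp_rot: [-0.0, 1.0, -0.004, -0.001]
ft_force: [-0.4, 0.5, 0.4]
opening: 0.0879
grasp_force: 0.0
```

Call:
drive_tool(
  moves="1 -0.1 0.15 0 0;1 -0.2 0.3 0 0;1 -0.3 0.45 0 0;1 -0.4 0.6 0 0;1 -0.5 0.75 0 0;1 -0.6 0.9 0 0;1 -0.6 1 0 0;1 -0.6 1 0 0;1 -0.6 1 0 0",
)

```text
clock: 37.53
tool_pos: [0.4784, -0.3817, 0.4281]
tcp_rot: [-0.001, 1.0, -0.003, -0.0]
ft_force: [0.3, 0.5, 0.6]
opening: 0.0878
grasp_force: 0.0
```

```bash
python3 - <<'E'
from h import *
print(observe()['tool_pos'])
t=capture('top')[:,:,::-1];s=capture('side')[:,:,::-1]
cv2.imwrite('pics/tf.png',cv2.resize(t[90:265,165:365],None,fx=3.4,fy=3.4,interpolation=cv2.INTER_CUBIC))
cv2.imwrite('pics/sf.png',cv2.resize(s[110:300,120:330],None,fx=3,fy=3,interpolation=cv2.INTER_CUBIC))
E
```

```text
[ 0.47843042 -0.38173828  0.42807826]
```

View pics/tf.png

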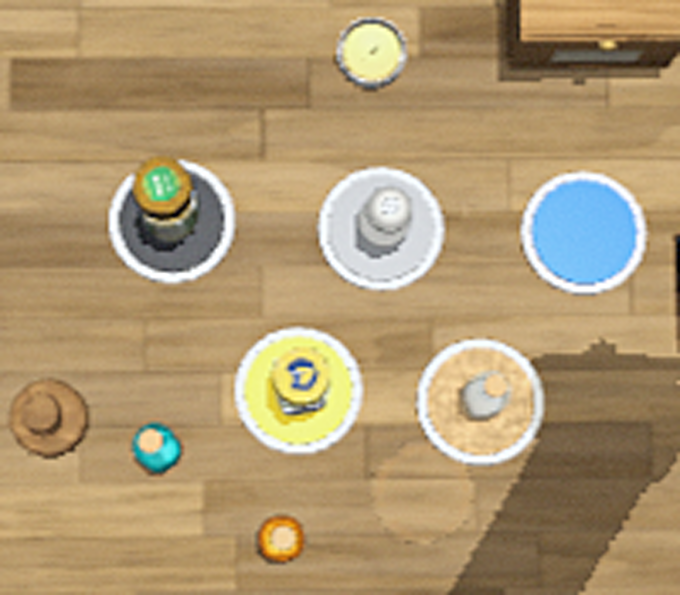

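View pics/sf.png

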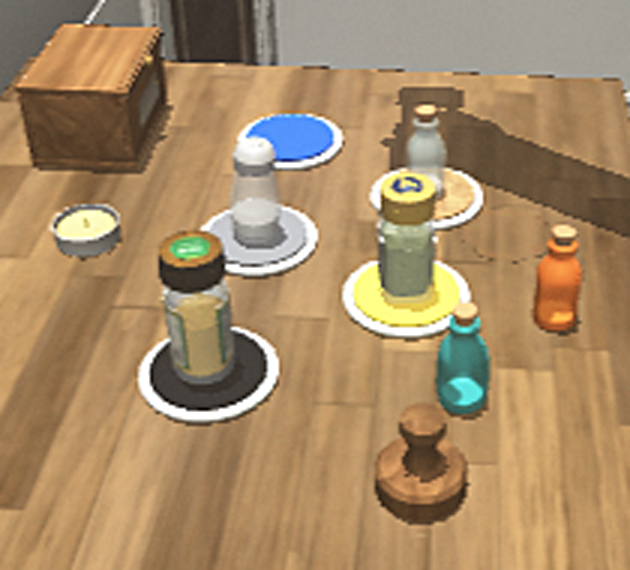

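All four stand upright on their own pads, blue is empty, and the stamp (45,415) and look-alikes are unmoved. A quick centring check follows.

```bash
python3 - <<'E'
from h import *
C=dict(black=(.5994,.017),grey=(.5918,-.15),yellow=(.4619,-.0825),cork=(.4515,-.226))
for n,u,v,z in(('black',162,185,.115),('grey',388,208,.097),('yellow',302,377,.106),('cork',494,385,.092)):
    p=cast('top',165+u/3.4,90+v/3.4,z)[:2];print(n,((p-C[n])*1000).round(1))
E
```

```text
black [ 2.  -1.3]
grey [-4.7 -0.5]
yellow [-1.5 -2.5]
cork [ 3.1 -0.5]
```

```bash
python3 -c "
from rig import job_done
print(job_done())"
```

```text
the job is handed in; nothing more can be done
None
```

All four seasonings stand upright on their own coasters, within about 5 mm of the middle by the top camera; the blue coaster is empty, the stamp and look-alikes were left alone, and the job was handed in at about 38 s.

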